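# Hold the truing stand open at the wheel's axle width

## Task

I am about to drop the small wheel into the blue truing stand. Loosen the orange clamp knob on the sliding upright by about a quarter turn anticlockwise, then take the black bow handle and pull the upright out against its spring until the brass pointer stands on the red mark of the scale. Finish while still holding the handle there, steady, with the clamp left loose; leave the mark and the other things on the bench where they are.

Things in the scene. Friction and masses are not known exactly. Their poses are not given: they have to be found in the camera images.
- clamp_knob (a joint): orange wing knob of the clamp, rad: 0 is screwed tight, grows as it is turned anticlockwise seen from above, end stop 2.4. Up to about 0.4 the clamp locks the carriage to the base by friction; from about 0.8 it is quite free. It stays where it is left; turning it takes about 0.2 N m. Starts between 0 and 0.2.
- knob_grip (a point): centre of the knob's wing bar, on the vertical turning axis, 79 mm above the bench; rides on the carriage, axes turn with the knob. Bar 56 mm long (own x), 14 mm thick (own y), 26 mm high (12 below to 14 above this point), on a 26 mm round hub; the blue flange lies 33 mm below the point. The blue upright's nearest edge is 75 mm away, on the side away from the robot.
- handle_grip (a point): centre of the black bow handle's bar on the carriage, 97 mm above the bench. Bar level, 16 mm round, 76 mm long along own x, on 12 mm end posts; blue saddle top 47 mm below the centre. Own y points level the way the carriage is pulled out. The sliding upright, a plate 46 mm wide and 219 mm high, stands 97 mm away on the minus y side. Axes do not turn with the knob.
- pointer (a point): tip of the brass pointer on the carriage, moves with it, just above the white scale at the side of the rail away from the robot. Same axes as handle_grip.
- red_mark (a point): inner end of the red setting clip on the white scale, a line 3 mm wide; a stiff clip that is to stay where it is set. Same axes as handle_grip: the y distance from pointer to red_mark along those axes is what remains to be pulled.
- stand: truing stand: grey base plate 250 x 380 x 12 mm bolted to the bench, aluminium rail along its own y, two blue uprights 219 mm high. Origin on the bench under the rail; the plate reaches 135 mm to minus x (robot side), 115 to plus x, 130 to minus y, 250 to plus y. Fixed upright 50 to 58 mm to minus y, the sliding one 10 to 18 mm to plus y when home.
- wipes: grey round wipes dispenser, 96 mm wide, 177 mm high, standing loose; origin at its underside.
- scrubber: black drivetrain scrubber box 130 x 46 x 107 mm, loose; origin at its underside.
- picks: wooden block 110 x 44 mm with four upright steel picks, 134 mm high in all, loose; origin at its underside.
- grease: jar with green cap, 72 mm wide, 75 mm high, loose; origin at its underside.
- link_plier: master link plier lying flat, 160 mm long, blue grips, loose; origin on the bench under its middle.
- cone_wrench: flat steel wrench 170 mm long lying on the bench, loose.
- cassette: steel sprocket cassette 112 mm wide, 33 mm high, loose; origin at its underside.
- spoke_key: red round spoke key 34 mm wide, 10 mm high, lying loose on the stand's base plate beside the fixed upright.
- carriage: the blue carriage with sliding upright, pointer, bow handle and clamp knob, slides along the stand's own y; its origin lies 10 mm to plus y of the stand's origin when home; end stop 100 mm out. Starts clamped 0 to 15 mm from home; once the clamp is loose a spring draws it home: 7 N at home, 14 to 15 N at 85 mm, plus 1 N friction. The mark needs 45 to 85 mm.

How it is judged:
On the way, in this order (a step that is already met when the one before it is completed fails the run):
1. the clamp knob is turned loose (value of joint clamp_knob above 0.9 rad), for 0.2 s.
2. held by the bow handle with the pointer on the red mark (y of red_mark in the frame of pointer between -0.003 and 0.003 m and contact force between the fingers and carriage above 3 N and distance between the grasp point and handle_grip below 0.05 m), for 0.3 s.
At the end, for the whole second after the job is handed in: The pointer stands within 3 mm of the red mark and still (under 5 mm/s), the fingers are at the bow handle and press on it with more than 3 N, and the clamp knob is still loose (over 0.9 rad), all through the last second (all of step 2 and linear speed of carriage below 0.005 m/s and value of joint clamp_knob above 0.9 rad); the arm keeps its last pose, push and grip.
It fails at once if the red mark shifted on its scale (distance of red_mark from where it was at the start of the episode above 0.003 m).
It fails at once if a bystander shifted by more than 25 mm (distance of any of wipes, scrubber, picks, grease, link_plier, cone_wrench, cassette, spoke_key from where it was at the start of the episode above 0.025 m).
It also fails if it takes over 48 s, if anything falls off the work surface, if the arm or the gripper's body presses on something with over 40 N, if the wrist force passes 120 N, or if a joint passes its speed limit or range.

## Robot

A 6-joint arm with a two-finger parallel gripper is mounted at the origin on the work surface. World frame = base frame: x ahead of the robot, y to its left, z up, the work surface at z = 0. Lengths are in m, angles in rad, forces in N, time in s.
With the tool pointing down it reaches from about 0.4 to 0.825 m from the base axis. Payload 7 kg.
Tool frame: the origin (TCP) lies between the finger pads; the fingertips stand 8 mm ahead of it and the grasp point (between the pads) lies 11 mm behind it (arm.finger_overhang is the distance from the TCP to the fingertips, in m); z points along the fingers, y is the line along which they close (so a half turn about z gives the same grasp; the last joint's range is limited). The gripper opens to 88 mm and grips with 3 to 60 N. Pads are 19 mm wide; open, the fingers measure 130 mm over their backs; the gripper's body (78 mm by 193 mm) begins 47 mm behind the grasp point.
Start: joints at [-0.958, 0.359, 0.012, 0, -1.224, -0.288], TCP at [0.215, -0.64, 0.235] pointing down, gripper open.
Joint ranges: [-3.07, 3.07], [-1.43, 2.12], [-1.02, 1.25], [-3.03, 1.67], [-3.05, -0], [-3.03, 3.03]. Speed limits (rad/s): [2.39, 2.39, 3.01, 3.14, 3.14, 3.14].

## Interface

Orientations are given as [roll, pitch, yaw] about the fixed x, y, z axes, in that order (R = Rz(yaw) Ry(pitch) Rx(roll)).
In Python, from station import arm gives the robot as it stands.
- The arm moves only by the tool move_arm, never from a script. Its argument "rows" is text: rows parted by semicolons, each of 7 numbers parted by spaces: the turn, a rotation vector about the tool's x, y, z in degrees, then the shift along the tool's x, y, z in m, then the finger opening in m, from 0 to 0.0876. A call has 1 to 8 rows; each row shifts and turns the commanded pose from where the row before left it, along the tool's axes as they then stand; what a row does not reach is not made up. A row lasts 1/8 s, in which the tool goes at most 62.5 mm and 10.7 degrees, less where a joint would pass 70% of its speed; a pose out of reach is approached as far as the arm can. A call is refused whole if a number of a shift passes 0.0625 or a number of a turn 10.7, either way. A call with a gripper value outside its range is refused whole. The fingers move at their own pace and stop on an object; "squeeze" is the grip in N (left out, the last holds). Time passes only in rows, so rows that do not move let the fingers close. It gives the time, the measured TCP pose, the force, the opening and the grip force at its end, in the units of the state.
- arm.get_state(): the state, without advancing time (a new reading comes with each control period).
- arm.grab_frame(name): name is "side" or "top"; returns (picture, depth): 480x640x3 uint8, blue, green, red; 480x640 float32, m along the optical axis (not along the pixel's ray), 0 where there is no reading.
- arm.camera_model(name): a dict with "mtx" (3x3 intrinsics, pixels), "camera_from_world" (4x4, takes a point from world to camera coordinates). Camera axes: x right, y down, z forward; pixel columns grow to the right and rows downward; lengths in m; the calibration is good to about 2 mm. A picture is of the moment at which its call begins. camera_model takes no time and is no camera call.
- arm.job_done(): hands the job in; it is judged then, once.
The state is a dict: "t": time; "q": joint angles; "qd": joint speeds; "joint_efforts": joint torques, N m; "eef_pos": TCP position; "ee_rot": TCP orientation; "force": force on the tool from outside, world axes, zero at the start; "moment": the same for the moment, N m; "width": finger opening in m; "gripper_force": force on a finger pad.
Only numpy, scipy, OpenCV 4.12 (cv2) and the standard library are available. Lean on these libraries where they do the work, as an engineer would, in place of code of your own. Each camera call takes 0.05 s, during which the arm holds its last target. There are 200 camera calls.

## Working session

There is one attempt and no reset: what is moved stays moved. The work goes in short steps, Python scripts to look and compute and a tool call to move; the robot and the scene stay as the last step left them, time stands still between calls to the robot, and variables do not carry over. Pictures are saved under pics/ and viewed, at most 10 in all, crops included, and the job is handed in when it is done.

Besides the shell and the picture viewer there is one more tool, called after ">>>" as name(argument=value, ...), one argument or row to a line, values as JSON. move_arm: Moves the arm, as the interface text tells. Its arguments: {"type":"object","properties":{"rows":{"type":"string"},"squeeze":{"type":"number"}},"required":["rows"]}

```bash
ls; mkdir -p pics; cat > h.py <<'E'
import numpy as np, cv2
from station import arm
def cam(n):
    m=arm.camera_model(n); return np.array(m["mtx"]),np.array(m["camera_from_world"])
def cloud(n,d):
    K,T=cam(n); v,u=np.mgrid[:480,:640]
    p=np.stack([(u-K[0,2])/K[0,0]*d,(v-K[1,2])/K[1,1]*d,d],-1)
    return (p-T[:3,3])@T[:3,:3]
def ray(n,u,v,z):
    K,T=cam(n); R=T[:3,:3]; c=-R.T@T[:3,3]
    d=R.T@np.linalg.inv(K)@np.array([u,v,1.]); return c+d*(z-c[2])/d[2]
def proj(n,p):
    K,T=cam(n); q=K@(T[:3,:3]@np.array(p)+T[:3,3]); return q[:2]/q[2]
E
python3 - <<'E'
from h import *
for n in("top","side"):
    i,d=arm.grab_frame(n); cv2.imwrite(f"pics/{n}0.png",i); np.save(f"{n}0.npy",d)
    K,T=cam(n); print(n,K[0,0],(-T[:3,:3].T@T[:3,3]).round(3),T[2,:3].round(2))
print(arm.get_state(), arm.finger_overhang)
E
```

```text
pics
top 593.5376935347743 [ 0.311 -0.075  1.715] [ 0.12  0.01 -0.99]
side 461.50403757344225 [-0.14   0.729  0.802] [ 0.52 -0.64 -0.57]
{'t': 0.1, 'q': array([-9.57883198e-01,  3.59281252e-01,  1.11742055e-02, -2.87828956e-04,
       -1.22411201e+00, -2.88103611e-01]), 'qd': array([-0.0015705 , -0.00224646,  0.00123517,  0.00041548, -0.0010583 ,
       -0.0014017 ]), 'joint_efforts': array([-1.95888832e-03, -5.84162879e+01,  2.93755549e+01,  7.01564580e+00,
        1.01969161e-02, -5.10868335e-05]), 'eef_pos': array([ 0.21525128, -0.63931921,  0.23375243]), 'ee_rot': array([ 3.14015167e+00, -1.44837096e-04, -2.81688102e+00]), 'force': array([0.28584238, 0.3270084 , 0.68290598]), 'moment': array([-0.00300098, -0.01359553, -0.00634348]), 'gripper_force': 0.0, 'width': 0.08754557586360684} 0.008
```

View pics/top0.png

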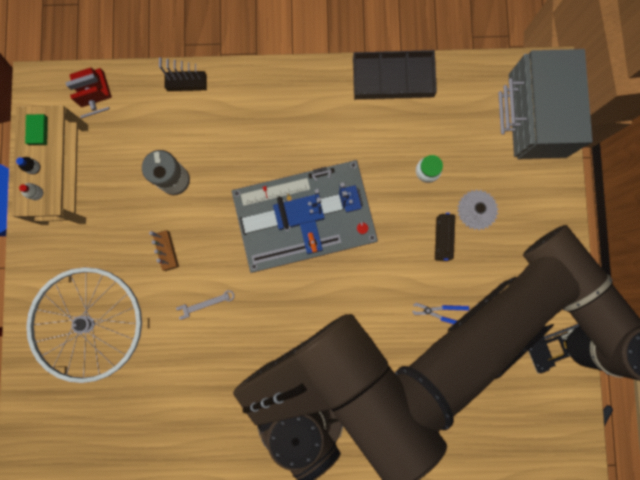

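View pics/side0.png

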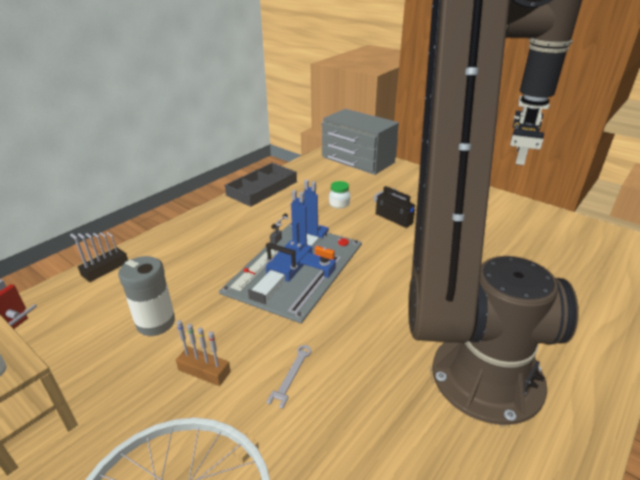

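The top view shows the stand at about (305,215), with the orange knob at (312,243), the black handle at (281,212) and the red clip near (265,190). The pull direction is to the left, roughly +y. I'll zoom in and measure.

```bash
python3 - <<'E'
from h import *
t=cv2.imread("pics/top0.png"); s=cv2.imread("pics/side0.png")
a=cv2.resize(t[150:280,225:385],(800,600)[:1]+(650,),interpolation=cv2.INTER_CUBIC)[:600]
b=cv2.resize(s[175:325,215:375],(640,600),interpolation=cv2.INTER_CUBIC)
cv2.imwrite("pics/tz.png",a); cv2.imwrite("pics/sz.png",b)
# plate: grey corners via screws? orange knob, reds
h=cv2.cvtColor(t,cv2.COLOR_BGR2HSV); 
for nm,lo,hi,z in(("orange",(5,170,120),(14,255,255),.093),("red",(0,150,90),(4,255,255),.02),("red2",(172,150,90),(180,255,255),.02)):
    m=cv2.inRange(h,lo,hi); m[:, :225]=0; m[:,385:]=0; m[:150]=0; m[280:]=0
    n,l,st,c=cv2.connectedComponentsWithStats(m)
    for k in range(1,n):
        if st[k,4]>3:
            r=cv2.minAreaRect(np.argwhere(l==k)[:,::-1].astype(np.float32)); print(nm,st[k],c[k].round(1),r,ray("top",*c[k],z).round(4))
d=np.load("top0.npy"); P=cloud("top",d)
for u,v in((281,212),(312,243),(265,215),(305,210),(240,230)): print(u,v,P[v,u].round(3))
E
```

```text
orange [309 234   5   7  21] [310.7 236.8] ((310.5500183105469, 236.6500244140625), (6.008327484130859, 3.1622774600982666), 71.56504821777344) [ 0.506  -0.0449  0.093 ]
orange [311 244   5   8  30] [313.4 247. ] ((313.0, 247.5), (7.0, 4.0), 90.0) [ 0.4775 -0.0517  0.093 ]
red [263 187   3   4   9] [264.2 188.1] ((264.0, 188.5), (3.0, 2.0), 90.0) [0.6605 0.0883 0.02  ]
red [357 223  11  11  86] [362.2 228.3] ((362.0000305175781, 228.0000457763672), (9.899494171142578, 9.899494171142578), 45.0) [ 0.5358 -0.1924  0.02  ]
281 212 [0.576 0.035 0.1  ]
312 243 [ 0.489 -0.048  0.093]
265 215 [0.579 0.086 0.035]
305 210 [ 0.588 -0.03   0.051]
240 230 [0.541 0.162 0.006]
```

View pics/tz.png

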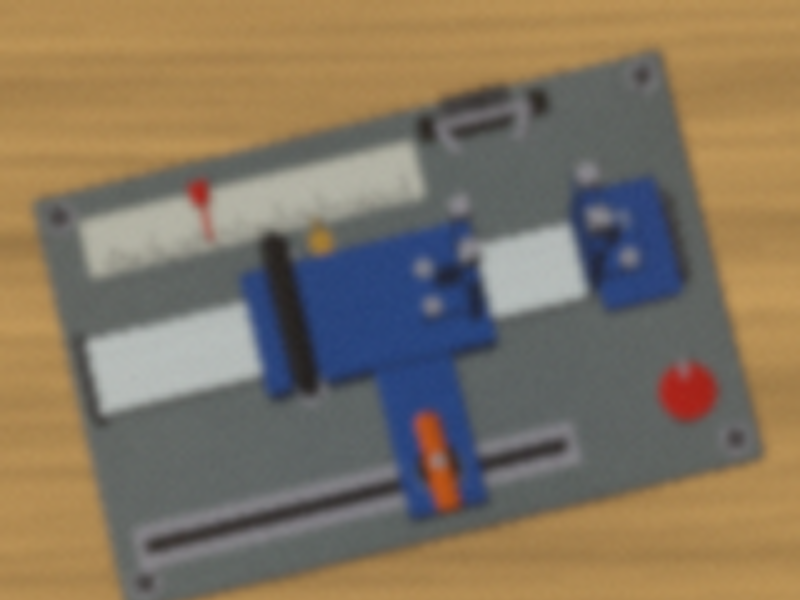

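View pics/sz.png

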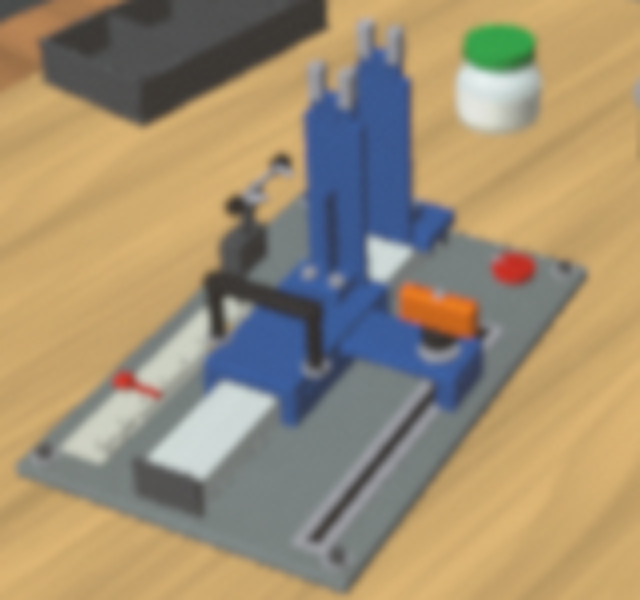

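The zooms show the screws (tz) at (58,215), (642,75), (736,438) and (146,583). The knob bar runs (427,412)–(448,508), the handle (272,238)–(308,390), the pointer is at about (320,238) and the clip's inner end is at about (210,240).

```bash
cat >> h.py <<'E'
def tz(u,v,z): return ray("top",u/5+225,v/5+150,z)   # approx; half-pixel handled below
E
python3 - <<'E'
from h import *
f=lambda u,v,z: ray("top",(u+.5)/5-.5+225,(v+.5)/5-.5+150,z)
c=[f(*p,.012) for p in((58,215),(642,75),(736,438),(146,583))]
for i in range(4): print(c[i].round(4), np.linalg.norm(c[i]-c[i-1]).round(4))
ydir=(c[0]-c[1]+c[3]-c[2])[:2]; ydir/=np.linalg.norm(ydir); yaw=np.arctan2(-ydir[0],ydir[1]); xd=np.array([ydir[1],-ydir[0]])
print("stand yaw deg",np.degrees(yaw)); ctr=np.mean(c,0)[:2]; O=ctr-xd*-.010-ydir*.060; print("O",O)
loc=lambda p:(np.array([(p[:2]-O)@xd,(p[:2]-O)@ydir])*1000).round(1)
t=cv2.imread("pics/top0.png"); h=cv2.cvtColor(t,cv2.COLOR_BGR2HSV); P=cloud("top",np.load("top0.npy"))
m=cv2.inRange(h,(3,150,90),(16,255,255)); m[:,:290]=0;m[:,330:]=0;m[:225]=0;m[260:]=0
q=np.argwhere(m>0)[:,::-1].astype(np.float32); 
w=np.array([ray("top",u,v,.093)[:2] for u,v in q]); mn=w.mean(0); _,_,V=np.linalg.svd(w-mn); k=V[0]
kx=(w-mn)@k; print("knob",mn,loc(mn),"bar angle",np.degrees(np.arctan2(k[1],k[0])),"len",np.ptp(kx),len(q))
a,b=f(272,238,.105),f(308,390,.105); print("handle",a,b,np.linalg.norm(a-b),(a+b)/2,loc((a+b)/2))
# black mask for handle
g=cv2.cvtColor(t,cv2.COLOR_BGR2GRAY); m=((g<60)&(P[...,2]>.075)&(P[...,2]<.12)); m[:,:275]=0;m[:,292:]=0;m[:190]=0;m[235:]=0
q=np.argwhere(m)[:,::-1]; w=np.array([ray("top",u,v,.104)[:2] for u,v in q]); print(len(q),[loc(x) for x in (w.min(0),w.max(0),w.mean(0))],w.mean(0))
L=np.array([loc(x) for x in w]); print(L.min(0),L.max(0))
for nm,lo,hi in(("brass",(15,120,100),(28,255,255)),("red",(0,120,90),(6,255,255)),("red2",(172,120,90),(180,255,255))):
    m=cv2.inRange(h,lo,hi); m[:, :255]=0; m[:,300:]=0; m[:182]=0; m[203:]=0
    for v,u in np.argwhere(m>0): print(nm,u,v,P[v,u,2].round(3),loc(ray("top",u,v,.02)),h[v,u])
print("tz pointer",loc(f(320,225,.02)),loc(f(320,240,.02)),"mark",loc(f(210,240,.02)),loc(f(203,205,.02)))
E
```

```text
[0.6509 0.171  0.012 ] 0.2219
[ 0.7256 -0.1722  0.012 ] 0.3513
[ 0.5101 -0.2199  0.012 ] 0.2208
[0.4346 0.122  0.012 ] 0.3501
stand yaw deg 12.3674626655755
O [ 0.60292792 -0.08124245]
knob [ 0.48983098 -0.04867567] [-103.5   56. ] bar angle -167.08251371982632 len 0.05167369579532378 68
handle [0.61649437 0.03965115 0.105     ] [0.5314854  0.02127088 0.105     ] 0.0869733282854238 [0.57398989 0.03046102 0.105     ] [ -4.3 115.3]
170 [array([-47.2, 110.1]), array([ 40.6, 118.2]), array([ -5.4, 115.9])] [0.57280727 0.03081811]
[-46.6 108.1] [ 39.9 123.9]
brass 255 182 0.006 [116.6 175.2] [ 18 134 162]
brass 256 182 0.001 [115.9 172.4] [ 17 128 163]
brass 257 182 0.005 [115.2 169.6] [ 17 128 158]
brass 258 182 -0.003 [114.5 166.7] [ 17 124 152]
brass 259 182 0.002 [113.8 163.9] [ 18 123 147]
brass 288 196 0.03 [53.4 91.5] [ 19 140 140]
brass 289 196 0.029 [52.7 88.7] [ 19 138 142]
brass 287 197 0.044 [51.2 95. ] [ 20 131 140]
brass 288 197 0.034 [50.5 92.2] [ 20 160 156]
brass 289 197 0.033 [49.8 89.3] [ 20 163 156]
brass 290 197 0.041 [49.1 86.5] [ 19 138 146]
brass 287 198 0.036 [48.
[... 398 characters left out ...]
7 0.022 [ 96.6 155.9] [  2 155 145]
red 264 187 0.022 [ 95.9 153.1] [  2 185 153]
red 265 187 0.02 [ 95.2 150.3] [  2 179 148]
red 266 187 0.032 [ 94.5 147.5] [  4 121 133]
red 263 188 0.026 [ 93.7 156.6] [  3 158 155]
red 264 188 0.018 [ 93.  153.8] [  2 198 160]
red 265 188 0.028 [ 92.3 151. ] [  2 193 156]
red 266 188 0.029 [ 91.7 148.1] [  3 124 146]
red 263 189 0.028 [ 90.9 157.3] [  3 128 161]
red 264 189 0.021 [ 90.2 154.5] [  2 178 163]
red 265 189 0.023 [ 89.5 151.6] [  2 186 156]
red 266 189 0.017 [ 88.8 148.8] [  4 124 154]
red 264 190 0.016 [ 87.3 155.1] [  3 140 160]
red 265 190 0.022 [ 86.6 152.3] [  3 153 155]
tz pointer [57.  88.8] [48.4 90.9] mark [ 63.6 152.9] [ 84.7 152.1]
```

The measurements agree with the given sizes: screw spacing 351 x 221 mm, handle about 116 mm from the stand origin, carriage about 5 mm out and about 62 mm left to pull. Turning the knob while gripping it would swing the 193 mm gripper body into the upright. So I'll push the wing with closed fingers instead, keeping the tool yaw fixed along the rail.

>>> move_arm(
  rows="0 0 6.2 0 0 0 0; 0 0 0 -0.03 0.046 0 0; 0 0 0 -0.03 0.046 0 0; 0 0 0 -0.03 0.046 0 0; 0 0 0 -0.03 0.046 0 0; 0 0 0 -0.03 0.046 0 0; 0 0 0 -0.03 0.046 0 0; 0 0 0 -0.03 0.046 0 0",
  squeeze=10,
)

```text
t: 1.1
eef_pos: [0.3514, -0.2784, 0.2345]
ee_rot: [3.142, 0.0, -2.925]
force: [0.8, -0.2, 0.4]
width: 0.0135
gripper_force: 0.0
```

>>> move_arm(
  rows="0 0 0 -0.03 0.046 0 0; 0 0 0 -0.03 0.046 0 0; 0 0 0 -0.03 0.046 0 0; 0 0 0 -0.03 0.046 0 0; 0 0 0 0 0 0 0; 0 0 0 0 0 0 0",
)

```text
t: 1.85
eef_pos: [0.4286, -0.0745, 0.2343]
ee_rot: [3.142, -0.001, -2.924]
force: [-0.1, -2.0, -0.4]
width: 0.0002
gripper_force: 0.0
```

>>> move_arm(
  rows="0 0 0 -0.036 0.03 0 0; 0 0 0 0 0.024 0.02 0; 0 0 0 0 0 0.05 0; 0 0 0 0 0 0.05 0; 0 0 0 0 0 0.04 0; 0 0 0 0 0 0 0; 0 0 0 0 0 0 0",
)

```text
t: 2.72
eef_pos: [0.4533, -0.0147, 0.0758]
ee_rot: [-3.141, 0.001, -2.926]
force: [-0.0, 0.5, 1.0]
width: 0.0006
gripper_force: 0.0
```

```bash
python3 - <<'E'
from h import *
s=arm.get_state(); print(s['t'],s['eef_pos'],s['force'])
i,_=arm.grab_frame("side"); cv2.imwrite("pics/s1.png",cv2.resize(i[150:330,200:400],(660,594),interpolation=cv2.INTER_CUBIC))
E
```

```text
2.725 [ 0.45329259 -0.01465371  0.07583001] [-0.01897268  0.46814154  0.99235936]
```

View pics/s1.png

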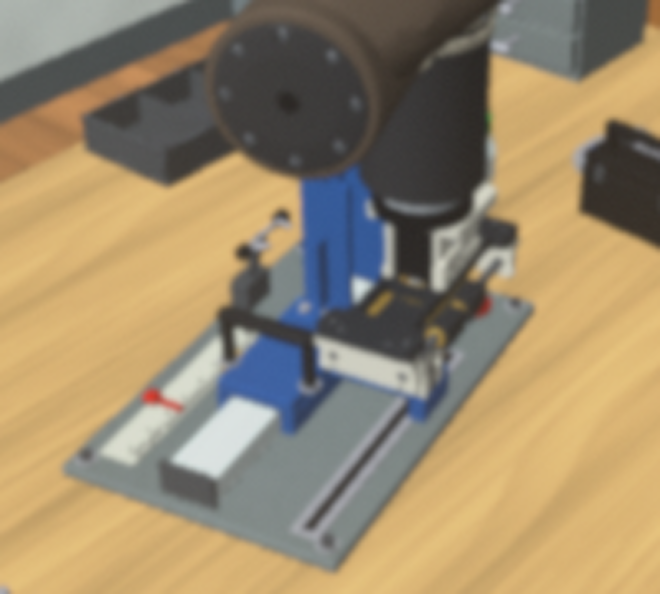

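The side view shows the closed fingers beside the knob on the handle's side, clear of the handle posts (right post at about (310,360)). Next I sweep the wing end along its arc.

>>> move_arm(
  rows="0 0 0 0.001 -0.013 0 0; 0 0 0 0.001 -0.004 0 0; 0 0 0 0 -0.004 0 0; 0 0 0 -0.001 -0.005 0 0; 0 0 0 -0.001 -0.004 0 0; 0 0 0 0 0 0 0",
)

```text
t: 3.52
eef_pos: [0.4577, -0.0438, 0.0745]
ee_rot: [3.141, -0.002, -2.926]
force: [-4.5, 3.4, 5.2]
width: 0.0004
gripper_force: 3.3
```

>>> move_arm(
  rows="0 0 0 -0.002 -0.004 0 0; 0 0 0 -0.002 -0.003 0 0; 0 0 0 -0.003 -0.003 0 0; 0 0 0 -0.003 -0.002 0 0; 0 0 0 -0.003 -0.001 0 0; 0 0 0 0 0 0 0",
)

```text
t: 4.28
eef_pos: [0.471, -0.0548, 0.0738]
ee_rot: [-3.141, -0.007, -2.926]
force: [-7.7, -3.4, 5.4]
width: 0.0003
gripper_force: 4.0
```

```bash
python3 - <<'E'
from h import *
s=arm.get_state(); print(s['t'],s['eef_pos'],s['force'])
E
```

```text
4.275 [ 0.47101327 -0.054755    0.0737536 ] [-7.74705678 -3.3989051   5.40921907]
```

>>> move_arm(
  rows="0 0 0 0.02 0 0 0; 0 0 0 0.03 0 -0.02 0; 0 0 0 0.03 0 -0.06 0; 0 0 0 0 0.05 -0.06 0.03; 0 0 0 0 0.06 0 0.05; 0 0 0 0 0.06 0 0.05; 0 0 0 0 0.06 0 0.05; 0 0 0 0 0 0 0.05",
)

```text
t: 5.28
eef_pos: [0.3504, 0.1483, 0.1989]
ee_rot: [3.141, 0.001, -2.918]
force: [0.0, -0.5, -0.1]
width: 0.045
gripper_force: 0.0
```

```bash
python3 - <<'E'
from h import *
s=arm.get_state(); print(s['t'],s['eef_pos'],s['force'],s['width'],s['q'])
i,d=arm.grab_frame("side"); j,e=arm.grab_frame("top"); cv2.imwrite("pics/top2.png",j); np.save("top2.npy",e)
a=cv2.resize(i[170:320,200:380],(400,333)); b=cv2.resize(j[150:280,225:385],(400,325),interpolation=cv2.INTER_CUBIC)
cv2.imwrite("pics/c2.png",np.hstack([a[:325],b]))
E
```

```text
5.275 [0.35039593 0.14825908 0.1989195 ] [ 0.03753321 -0.53135025 -0.08454847] 0.045039220925362784 [ 9.28814232e-01 -1.27290218e-01 -6.37994818e-01  1.87862628e-04
 -1.05884180e+00 -2.27651084e+00]
```

View pics/c2.png

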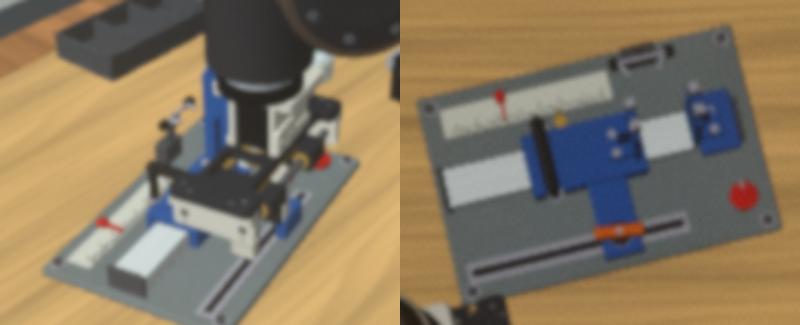

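Right panel: the knob now lies across the flange, about a quarter turn round from before. The handle and red mark are clearly visible from the top, and the arm is clear of the stand.

```bash
cat >> h.py <<'E'
O=np.array([.60293,-.08124]); yaw=np.radians(12.37); xd=np.array([np.cos(yaw),np.sin(yaw)]); yd=np.array([-xd[1],xd[0]])
loc=lambda p:np.array([(np.array(p)[:2]-O)@xd,(np.array(p)[:2]-O)@yd])
def rotvec_R(e):
    from scipy.spatial.transform import Rotation as Q; return Q.from_euler("xyz",e).as_matrix()
E
cat > meas.py <<'E'
from h import *
def run(t,P):
    h=cv2.cvtColor(t,cv2.COLOR_BGR2HSV)
    m=cv2.inRange(h,(3,150,90),(16,255,255)); m[:,:230]=0;m[:,345:]=0;m[:225]=0;m[265:]=0
    w=np.array([loc(ray("top",u,v,.093)) for v,u in np.argwhere(m>0)])
    if len(w)>20:
        k=np.linalg.svd(w-w.mean(0))[2][0]; print("knob",w.mean(0).round(4),"ang",np.degrees(np.arctan2(k[1],k[0])).round(1),np.ptp((w-w.mean(0))@k).round(4),len(w))
    g=cv2.cvtColor(t,cv2.COLOR_BGR2GRAY); m=((g<60)&(P[...,2]>.075)&(P[...,2]<.12)); m[:,:240]=0;m[:,295:]=0;m[:190]=0;m[235:]=0
    w=np.array([loc(ray("top",u,v,.104)) for v,u in np.argwhere(m)])
    if len(w): print("handle",len(w),w.min(0).round(4),w.max(0).round(4),w.mean(0).round(4))
    for nm,lo,hi in(("brass",(15,110,110),(28,255,255)),("red",(0,110,90),(7,255,255))):
        m=cv2.inRange(h,lo,hi)
        q=[(loc(ray("top",u,v,.02)),float(h[v,u,1])) for v,u in np.argwhere(m>0)]
        q=[(p,s) for p,s in q if .03<p[0]<.105 and .06<p[1]<.18]
        if q: p=np.array([a for a,_ in q]); s=np.array([b for _,b in q])-60; print(nm,len(q),(p*s[:,None]).sum(0)/s.sum(),p.min(0).round(4),p.max(0).round(4))
if __name__=="__main__":
    for n in("top0","top2"): run(cv2.imread(f"pics/{n}.png"),cloud("top",np.load(n+".npy")))
E
python3 meas.py; python3 - <<'E'
from h import *
print(loc([.3504,.1483]))
E
```

```text
knob [-0.1035  0.056 ] ang -179.5 0.0517 68
handle 170 [-0.0466  0.1081] [0.0399 0.1239] [-0.0054  0.1159]
[-0.19749445  0.2783091 ]Traceback (most recent call last):
  File "meas.py", line 17, in <module>
    for n in("top0","top2"): run(cv2.imread(f"pics/{n}.png"),cloud("top",np.load(n+".npy")))
                             ~~~^^^^^^^^^^^^^^^^^^^^^^^^^^^^^^^^^^^^^^^^^^^^^^^^^^^^^^^^^^^^
  File "meas.py", line 13, in run
    q=[(loc(ray("top",u,v,.02)),float(h[v,u,1])) for v,u in np.argwhere(m>0)]
            ~~~^^^^^^^^^^^^^^^
  File "h.py", line 10, in ray
    K,T=cam(n); R=T[:3,:3]; c=-R.T@T[:3,3]
        ~~~^^^
  File "h.py", line 4, in cam
    m=arm.camera_model(n); return np.array(m["mtx"]),np.array(m["camera_from_world"])
ValueError: time passes only in moves, steps and waits
```

```bash
sed -i 's/^def cam(n):/import functools\n@functools.cache\ndef cam(n):/' h.py; sed -i 's/for v,u in np.argwhere(m>0)\]$/for v,u in np.argwhere(m>0) if 180<v<215 and 240<u<300]/' meas.py; python3 meas.py
```

```text
knob [-0.1035  0.056 ] ang -179.5 0.0517 68
handle 170 [-0.0466  0.1081] [0.0399 0.1239] [-0.0054  0.1159]
brass 15 [0.04830297 0.09086415] [0.0434 0.0858] [0.0534 0.0963]
red 17 [0.09244537 0.15257168] [0.0837 0.1475] [0.0988 0.1573]
knob [-0.1026  0.0545] ang 82.3 0.0525 74
handle 174 [-0.0466  0.1078] [0.0399 0.1237] [-0.0039  0.1157]
brass 15 [0.04880007 0.090548  ] [0.0434 0.0858] [0.0563 0.0956]
red 17 [0.09244953 0.15258312] [0.0837 0.1475] [0.0988 0.1573]
```

Knob turned about 82° (1.43 rad) and 62 mm is left to pull. I approach the handle tilted 20° so the gripper body clears the sliding upright.

>>> move_arm(
  rows="10 0 0 -0.02 0 0 0.05; 10 0 0 -0.02 0 0 0.05; 0 0 0 -0.038 -0.0295 0.02 0.05; 0 0 0 -0.038 -0.0295 0.02 0.05; 0 0 0 -0.038 -0.0295 0.02 0.05; 0 0 0 -0.038 -0.0295 0.02 0.05; 0 0 0 0 0 0 0.05; 0 0 0 0 0 0 0.05",
)

```text
t: 6.38
eef_pos: [0.5679, 0.0488, 0.1632]
ee_rot: [-2.792, -0.001, -2.928]
force: [-0.3, 0.0, -0.0]
width: 0.0499
gripper_force: 0.0
```

```bash
cat > rem.py <<'E'
from h import *
import sys
def go(hl=(-.004,.116,.097)):
    s=arm.get_state(); R=rotvec_R(s['ee_rot']); xyz=np.append(O+xd*hl[0]+yd*hl[1],hl[2])
    g=s['eef_pos']-.011*R[:,2]; print(s['t'],"TCP",loc(s['eef_pos']).round(4),s['eef_pos'][2].round(4),"grasp loc",loc(g).round(4),g[2].round(4))
    print("tool shift to grasp",(R.T@(xyz-g)).round(4),"x axis vs local deg",np.degrees(np.arctan2(R[1,0],R[0,0]))+180-12.37,"F",s['force'].round(1),s['width'].round(4),s['gripper_force'],s['q'].round(2),"yd in tool",(R.T@np.append(yd,0)).round(3))
go()
E
python3 rem.py
```

```text
6.375 TCP [-0.0064  0.1345] 0.1632 grasp loc [-0.0063  0.1383] 0.1736Traceback (most recent call last):
  File "rem.py", line 7, in <module>
    go()
    ~~^^
  File "rem.py", line 6, in go
    print("tool shift to grasp",(R.T@(xyz-g)).round(4),"x axis vs local deg",np.degrees(np.arctan2(R[1,0],R[0,0]))+180-12.37,"F",s['force'].round(1),s['width'].round(4),s['gripper_force'],s['q'].round(2),"yd in tool",(R.T@np.append(yd,0)).round(3))
                                                                                                                                                     ^^^^^^^^^^^^^^^^
AttributeError: 'float' object has no attribute 'round'
```

```bash
sed -i "s/s\['width'\].round(4)/round(s['width'],4)/" rem.py; python3 rem.py
```

```text
6.375 TCP [-0.0064  0.1345] 0.1632 grasp loc [-0.0063  0.1383] 0.1736
tool shift to grasp [-0.0025  0.0053  0.0796] x axis vs local deg -0.15929166902477654 F [-0.3  0.  -0. ] 0.0499 0.0 [ 0.63  0.26 -0.5   0.38 -0.99 -2.23] yd in tool [ 0.003  0.94  -0.343]
```

>>> move_arm(
  rows="0 0 0 -0.0025 0.0053 0.02 0.05; 0 0 0 0 0 0.03 0.05; 0 0 0 0 0 0.03 0.05; 0 0 0 0 0 0 0.05; 0 0 0 0 0 0 0; 0 0 0 0 0 0 0; 0 0 0 0 0 0 0; 0 0 0 0 0 0 0",
  squeeze=30,
)

```text
t: 7.38
eef_pos: [0.5759, 0.0296, 0.0876]
ee_rot: [-2.792, 0.001, -2.925]
force: [1.3, -7.2, 13.1]
width: 0.0156
gripper_force: 7.6
```

```bash
python3 rem.py
```

```text
7.375 TCP [-0.0027  0.114 ] 0.0876 grasp loc [-0.0027  0.1178] 0.098
tool shift to grasp [ 0.0013 -0.0013  0.0015] x axis vs local deg 0.06072317121016191 F [ 1.3 -7.2 13.1] 0.0156 7.554183080792427 [ 0.58  0.35 -0.61  0.46 -0.8  -2.29] yd in tool [-0.001  0.939 -0.343]
```

>>> move_arm(
  rows="0 0 0 0 0.0047 -0.0017 0; 0 0 0 0 0.0094 -0.0034 0; 0 0 0 0 0.0094 -0.0034 0; 0 0 0 0 0.0094 -0.0034 0; 0 0 0 0 0.0094 -0.0034 0; 0 0 0 0 0.0047 -0.0017 0; 0 0 0 0 0 0 0; 0 0 0 0 0 0 0",
)

```text
t: 8.38
eef_pos: [0.5653, 0.0772, 0.0877]
ee_rot: [-2.79, -0.0, -2.925]
force: [6.1, -10.0, 3.8]
width: 0.0151
gripper_force: 30.0
```

```bash
python3 rem.py; python3 - <<'E'
from meas import *
j,e=arm.grab_frame("top"); i,_=arm.grab_frame("side"); cv2.imwrite("pics/top3.png",j); cv2.imwrite("pics/side3.png",i)
run(j,cloud("top",e))
a=cv2.resize(i[195:295,200:300],(400,400),interpolation=cv2.INTER_CUBIC); b=cv2.resize(j[165:265,240:340],(400,400),interpolation=cv2.INTER_CUBIC)
cv2.imwrite("pics/c3.png",np.hstack([a,b]))
E
```

```text
8.375 TCP [-0.0028  0.1628] 0.0877 grasp loc [-0.0028  0.1666] 0.0981
tool shift to grasp [ 0.0012 -0.0471  0.0184] x axis vs local deg 0.025665936006680212 F [  6.1 -10.    3.8] 0.0151 30.00057488679886 [ 0.67  0.36 -0.59  0.43 -0.84 -2.35] yd in tool [-0.     0.939 -0.344]
knob [-0.1025  0.1052] ang 82.8 0.0528 77
handle 32 [-0.0489  0.1472] [-0.0125  0.1728] [-0.0386  0.1642]
red 17 [0.09247028 0.15257225] [0.0837 0.1475] [0.0988 0.1573]
```

View pics/c3.png

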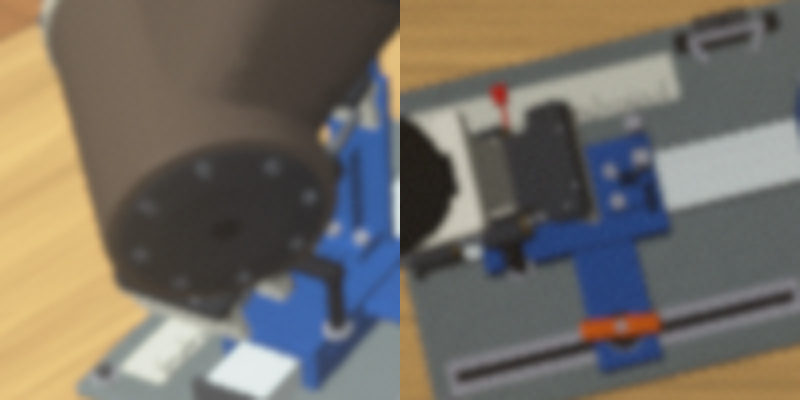

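The arm hides the pointer in both views, but the knob and carriage are visible from the top (knob at about (620,325) in the crop). I'll gauge the travel by tracking carriage features between frames.

```bash
cat > trk.py <<'E'
from h import *
def track(j):
    a=cv2.imread("pics/top2.png"); S=6
    up=lambda x:cv2.resize(x,None,fx=S,fy=S,interpolation=cv2.INTER_CUBIC)
    for nm,(u0,v0,u1,v1),z in(("knob",(300,234,328,256),.09),("flange",(296,222,325,258),.06)):
        T=up(a[v0:v1,u0:u1]); W=up(j[v0-30:v1+30,u0-60:u1+30]); r=cv2.matchTemplate(W,T,cv2.TM_CCOEFF_NORMED)
        _,m,_,p=cv2.minMaxLoc(r); du,dv=p[0]/S-60,p[1]/S-30; c=((u0+u1)/2,(v0+v1)/2)
        print(nm,round(m,3),"moved",((loc(ray("top",c[0]+du,c[1]+dv,z))-loc(ray("top",*c,z)))*1000).round(2))
E
python3 - <<'E'
from trk import *
track(cv2.imread("pics/top3.png"))
# refined mark and pointer on saturation-weighted windows
for n in("top0","top2"):
    h=cv2.cvtColor(cv2.imread(f"pics/{n}.png"),cv2.COLOR_BGR2HSV).astype(float)
    for nm,(u0,v0,u1,v1),z,hr in(("brass",(284,194,294,200),.03,(13,28)),("clip line",(262,190,270,198),.02,(0,12)),("clip head",(260,185,270,190),.02,(0,12))):
        q=[(loc(ray("top",u,v,z)),max(h[v,u,1]-70,0)*(hr[0]<=h[v,u,0]<=hr[1])) for v in range(v0,v1) for u in range(u0,u1)]
        w=np.array([b for _,b in q]); print(n,nm,(np.array([a for a,_ in q])*w[:,None]).sum(0)/w.sum(),(w>0).sum())
E
```

```text
knob 0.994 moved [-0.28 49.15]
flange 0.994 moved [ 0.05 49.55]
top0 brass [0.04690051 0.09066558] 24
top0 clip line [0.0838204  0.15306392] 14
top0 clip head [0.09378598 0.15264004] 19
top2 brass [0.04696405 0.09040285] 23
top2 clip line [0.08382379 0.15309086] 14
top2 clip head [0.09383433 0.15265166] 19
```

Carriage has moved 49.4 mm of the 62.4 mm needed, so 13 mm remains.

>>> move_arm(
  rows="0 0 0 0 0.0047 -0.0017 0; 0 0 0 0 0.0047 -0.0017 0; 0 0 0 0 0.0028 -0.001 0; 0 0 0 0 0 0 0; 0 0 0 0 0 0 0; 0 0 0 0 0 0 0",
)

```text
t: 9.22
eef_pos: [0.5626, 0.0895, 0.0877]
ee_rot: [-2.79, -0.0, -2.925]
force: [7.1, -10.2, 4.4]
width: 0.015
gripper_force: 30.0
```

```bash
python3 rem.py; python3 - <<'E'
from trk import *
j,e=arm.grab_frame("top"); cv2.imwrite("pics/top4.png",j); track(j)
i,_=arm.grab_frame("side"); cv2.imwrite("pics/side4.png",i)
b=cv2.resize(j[170:230,240:320],(800,600),interpolation=cv2.INTER_CUBIC); cv2.imwrite("pics/c4.png",b)
E
```

```text
9.225 TCP [-0.0029  0.1754] 0.0877 grasp loc [-0.0028  0.1792] 0.098
tool shift to grasp [ 0.0012 -0.059   0.0227] x axis vs local deg 0.017692820414486832 F [  7.1 -10.2   4.4] 0.015 30.00072330236435 [ 0.69  0.36 -0.58  0.42 -0.85 -2.36] yd in tool [-0.     0.939 -0.345]
knob 0.992 moved [-0.13 61.38]
flange 0.993 moved [-0.26 62.12]
```

View pics/c4.png

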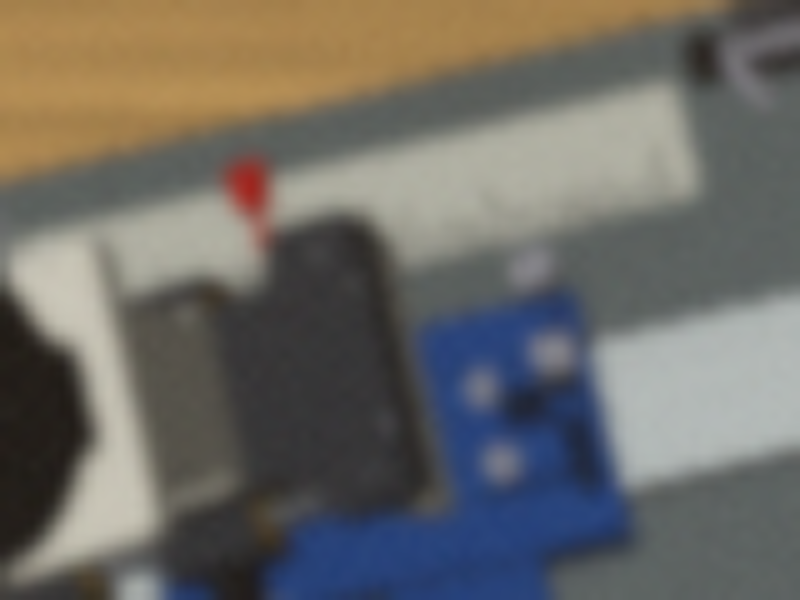

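The clip head is still in place at (248,185), and the pointer is hidden under the gripper. Travel is about 61.9 mm, so one small nudge, then settle.

>>> move_arm(
  rows="0 0 0 0 0.0005 -0.0002 0; 0 0 0 0 0 0 0; 0 0 0 0 0 0 0; 0 0 0 0 0 0 0; 0 0 0 0 0 0 0; 0 0 0 0 0 0 0",
)

```text
t: 10.07
eef_pos: [0.5625, 0.0899, 0.0877]
ee_rot: [-2.79, -0.0, -2.926]
force: [7.6, -9.7, 4.1]
width: 0.0153
gripper_force: 30.0
```

```bash
python3 rem.py; python3 - <<'E'
from meas import *; from trk import track
j,e=arm.grab_frame("top"); track(j); run(j,cloud("top",e)); print(arm.job_done())
E
```

```text
10.075 TCP [-0.0028  0.1759] 0.0877 grasp loc [-0.0028  0.1797] 0.098
tool shift to grasp [ 0.0012 -0.0594  0.0229] x axis vs local deg 0.007503332556217046 F [ 7.6 -9.7  4.1] 0.0153 30.000644624233246 [ 0.69  0.36 -0.58  0.42 -0.85 -2.36] yd in tool [-0.     0.939 -0.345]
knob 0.991 moved [-2.000e-02  6.182e+01]
flange 0.992 moved [-0.14 62.57]
knob [-0.1027  0.1185] ang 84.4 0.0528 79
handle 47 [-0.0483  0.0827] [-0.0006  0.1853] [-0.0288  0.1495]
red 18 [0.09265807 0.15264159] [0.0837 0.1475] [0.0995 0.1573]
the job is handed in; nothing more can be done
None
```

I handed the job in with the clamp knob turned about 82° loose and the gripper still holding the bow handle at 30 N; the upright is pulled out about 62.2 mm against a measured need of about 62.4 mm, so the pointer should be within 3 mm of the red mark, but I judged that from carriage travel because the arm hid the pointer, and no verdict was returned.

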